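Put away plates, jar and vials after a run

TASK

Tidy the lab bench after a run: stack the two aluminium plates flat in the plate stand, the wide one underneath and the narrow one on top, each pushed up snug against both steel fences of its corner. Stand the jar upright in the square tray and both vials upright in the long tray. Leave the glass beaker where it stands.

Things in the scene. Friction and masses are not known exactly. Their poses are not given: they have to be found in the camera images.
- wide_plate: Wide bare aluminium plate lying flat, 60 (its x) x 110 (its y) x 10 mm thick, about 180 g. Origin: centre of its underside, z up. Its long side starts roughly across the robot's view (along world y, within 20 degrees). Grip it across the 60 mm.
- narrow_plate: Narrow bare aluminium plate lying flat, 40 (its x) x 110 (its y) x 10 mm thick, about 120 g. Origin: centre of its underside, z up. Starts like the wide plate. Grip it across the 40 mm.
- jar: Squat white plastic screw-lid jar standing upright, 52 mm body and 54 mm lid diameter, 52 mm high (the lid is the top 14 mm), about 80 g. Origin: centre of its underside, z up along its axis.
- vial_1: Slim amber glass vial with white cap, standing upright, 28 mm body diameter up to 45 mm, cap 25 mm diameter, 61 mm high in all, about 35 g. Origin: centre of its underside, z up along its axis.
- vial_2: The second vial, identical to vial_1 (the two are interchangeable).
- plate_stand: Fixed stand: grey base 84 (x) x 126 (y) x 6 mm. Origin: underside, below where the squared wide plate's centre goes (its 110 mm along y). Steel fences 24 mm high above base, 8 thick. Far fence: inner face at x=+30, two stubs at |y| 34 to 55 mm, finger gap between. Side fence: inner face y=+55, |x|<26. -x, -y sides open. Squared narrow plate's centre: x=+10, y=0. Yaw within 12 deg of world.
- square_tray: Fixed white open tray, 108 x 108 mm outside, 16 mm high, walls 4 mm, inside 100 x 100 mm, floor 4 mm thick. Origin: centre of its underside, z up.
- long_tray: Fixed white open tray, 78 (its x) x 160 (its y) mm outside, 16 mm high, walls 4 mm, inside 70 x 152 mm, floor 4 mm thick. Origin: centre of its underside, z up. Both vials stand in it side by side along its y.
- beaker: Small empty glass beaker, about 42 mm across the rim, 50 mm high, standing loose between the trays; not to be moved. Origin: centre of its underside.
Not all that is in view belongs to the job. Leave any red look-alike of the wide_plate alone.

How it is judged:
By the outcome, as a careful person would: the job done as asked, in the order asked, and still so for the second after the job is handed in, with the robot touching nothing.
It also fails if it takes over 134 s, if anything falls off the work surface, if the arm or the gripper's body presses on something with over 40 N, if the wrist force passes 120 N, or if a joint passes its speed limit or range.

ROBOT

A 6-joint arm with a two-finger parallel gripper is mounted at the origin on the work surface. World frame = base frame: x ahead of the robot, y to its left, z up, the work surface at z = 0. Lengths are in m, angles in rad, forces in N, time in s.
With the tool pointing down it reaches from about 0.275 to 0.75 m from the base axis. Payload 10.2 kg.
Tool frame: the origin (TCP) lies where the fingers leave the gripper's body, on its centre line; the fingertips stand arm.tip_reach ahead of it and the grasp point (between the pads) lies 45 mm ahead of it (arm.tip_reach is the distance from the TCP to the fingertips, in m); z points along the fingers, y is the line along which they close (so a half turn about z gives the same grasp; the last joint's range is limited). The gripper opens to 88 mm and grips with 3 to 60 N. Pads are 18 mm wide; open, the fingers measure 123 mm over their backs; the gripper's body (75 mm by 187 mm) begins 45 mm behind the grasp point.
Start: joints at [1.067, 0.313, 1.498, -0, 1.331, -0.223], TCP at [0.146, 0.504, 0.303] pointing down, gripper open.
Joint ranges: [-2.94, 2.94], [-0.97, 2.17], [0.19, 2.56], [-1.23, 4.37], [0.02, 3.11], [-2.88, 2.88]. Speed limits (rad/s): [2.39, 2.39, 3.01, 3.14, 3.14, 3.14].

INTERFACE

Orientations are given as a rotation vector (axis times angle).
In Python, from plant import arm gives the robot as it stands.
- The arm moves only by the tool play_rows, never from a script. Its argument "rows" is a list that holds one entry, the list of rows, each a list of 6 numbers: the shift along the tool's x, y, z in m, then the turn, a rotation vector about the tool's x, y, z in units of 5 degrees (1.0 is 5 degrees). A call has 1 to 12 rows; each row shifts and turns the commanded pose from where the row before left it, along the tool's axes as they then stand; what a row does not reach is not made up. A row lasts 1/12 s, in which the tool goes at most 41.7 mm and 7.16 degrees, less where a joint would pass 70% of its speed; a pose out of reach is approached as far as the arm can. A call with a gripper value outside its range is refused whole. "hand" is the finger opening in m, from 0 to 0.0881, set as the call begins (left out, the last holds). The fingers move at their own pace and stop on an object; "force" is the grip in N (left out, the last holds). Time passes only in rows, so rows that do not move let the fingers close. It gives the time, the measured TCP pose, the force, the opening and the grip force at its end, in the units of the state.
- arm.observe(): the state, without advancing time (a new reading comes with each control period).
- arm.get_image(name): name is "side" or "top"; returns a dict with "frame" (420x560x3 uint8, red, green, blue), "intrinsics" (3x3 intrinsics, pixels), "R" (3x3) and "t" (3): a world point X has camera coordinates R X + t. Camera axes: x right, y down, z forward; pixel columns grow to the right and rows downward; lengths in m; the calibration is good to about 2 mm. A picture is of the moment at which its call begins. There is no depth.
- arm.sign_off(): hands the job in; it is judged then, once.
Trained networks look in a picture, given as the dict that the camera call returned (one of the last four; its "shot" number tells which), for a name from the list of things; names that differ only in an ending like _2 or _b are one class to them, and where a whole thing is asked for, a point or a joint stands for the part that bears it (a point fixed in the world has none). Each returns a list of dicts, best first, with "confidence" (0 to 1); they miss things now and then, are a little off and sometimes report something else, mostly with a low value. They report only what shows in the picture. A call takes as long as a camera call. They do not tell look-alikes from the thing itself.
- arm.boxes_of(picture, thing): "rect" ([left, top, width, height] in pixels, round what is visible of it).
- arm.outline_of(picture, thing): "mask" (420x560 bool, what is visible of it) and "rect" ([left, top, width, height] in pixels, round what is visible of it).
- arm.mark_of(picture, thing): "location" ([column, row] in pixels: a listed point, or the origin of a listed thing).
The state is a dict: "time_s": time; "joints": joint angles; "dq": joint speeds; "joint_efforts": joint torques, N m; "position": TCP position; "eef_rot": TCP orientation; "wrist_force": force on the tool from outside, world axes, zero at the start; "torque": the same for the moment, N m; "width": finger opening in m; "finger_force": force on a finger pad.
Only numpy, scipy, OpenCV 4.12 (cv2) and the standard library are available. Lean on these libraries where they do the work, as an engineer would, in place of code of your own. Each camera call takes 0.05 s, during which the arm holds its last target. There are 200 camera calls.

## Working session

There is one attempt and no reset: what is moved stays moved. The work goes in short steps, Python scripts to look and compute and a tool call to move; the robot and the scene stay as the last step left them, time stands still between calls to the robot, and variables do not carry over. Pictures are saved under pics/ and viewed, at most 14 in all, crops included, and the job is handed in when it is done.

Besides the shell and the picture viewer there is one more tool, called as a command line: name --argument value ..., lists and objects as JSON in quotes. play_rows: Moves the arm, as the interface text tells. Its arguments: {"type":"object","properties":{"rows":{"type":"array","items":{"type":"array","items":{"type":"array","items":{"type":"number"}}}},"hand":{"type":"number"},"force":{"type":"number"}},"required":["rows"]}

```bash
mkdir -p pics; ls; python3 - <<'E'
from plant import arm
import cv2,numpy as np
print(arm.tip_reach, arm.observe())
for n in("side","top"):
    p=arm.get_image(n); cv2.imwrite(f"pics/{n}0.png",p["frame"][:,:,::-1])
    print(n,p["intrinsics"].tolist(),p["R"].round(4).tolist(),p["t"].round(4).tolist())
    for t in["wide_plate","narrow_plate","jar","vial_1","plate_stand","square_tray","long_tray","beaker"]:
        print(t,[(np.round(d["location"]).tolist(),round(d["confidence"],2)) for d in arm.mark_of(p,t)],[(np.round(d["rect"]).tolist(),round(d["confidence"],2)) for d in arm.boxes_of(p,t)])
E
```

```text
pics
0.064 {'time_s': 0.0, 'joints': array([ 1.06659431e+00,  3.13438988e-01,  1.49844767e+00, -2.05526035e-05,
        1.33101097e+00, -2.23376606e-01]), 'dq': array([-0.00095945, -0.00058294,  0.00100225, -0.00113184,  0.0026327 ,
        0.00110709]), 'joint_efforts': array([-1.11439225e-03, -4.02219987e+01, -2.52262813e+01,  6.93967310e-02,
        3.52639693e-02, -9.29427551e-05]), 'position': array([0.14542046, 0.50427698, 0.30216267]), 'eef_rot': array([-4.39601392e-01, -3.11023331e+00,  1.92657323e-03]), 'wrist_force': array([-0.76066539,  0.34239825,  0.08778713]), 'torque': array([ 0.01233508,  0.02784534, -0.01838762]), 'finger_force': 0.0, 'width': 0.08800893834608271}
side [[511.6463253517823, 0.0, 277.3587580596046], [0.0, 511.6463253517823, 208.51601348473383], [0.0, 0.0, 1.0]] [[0.8647, -0.5022, -0.0072], [-0.279, -0.4683, -0.8384], [0.4177, 0.7269, -0.5451]] [-0.3728, 0.1753, 1.0744]
wide_plate [([143.0, 189.0], 0.96), ([196.0, 185.0], 0.9)] [([176.0, 173.0, 39.0, 23.0], 0.97), ([130.0, 177.0, 33.0, 26.0], 0.81)]
narrow_plate [([286.0, 227.0], 0.68)] [([268.0, 214.0,
[... 789 characters left out ...]
221.0, 45.0, 27.0], 0.59)]
narrow_plate [([298.0, 200.0], 0.92)] [([276.0, 192.0, 40.0, 17.0], 0.68), ([236.0, 130.0, 15.0, 17.0], 0.68)]
jar [([239.0, 212.0], 0.57)] [([228.0, 202.0, 19.0, 20.0], 0.62)]
vial_1 [([409.0, 233.0], 0.6), ([357.0, 218.0], 0.56)] [([407.0, 228.0, 11.0, 10.0], 0.6), ([355.0, 210.0, 9.0, 8.0], 0.45)]
plate_stand [([313.0, 142.0], 0.81), ([238.0, 215.0], 0.37)] [([289.0, 126.0, 40.0, 35.0], 0.92)]
square_tray [([193.0, 146.0], 0.68)] [([170.0, 124.0, 45.0, 45.0], 0.69)]
long_tray [([400.0, 160.0], 0.82)] [([370.0, 144.0, 62.0, 30.0], 0.86), ([239.0, 126.0, 12.0, 20.0], 0.49)]
beaker [([245.0, 140.0], 0.6), ([358.0, 216.0], 0.17)] [([239.0, 130.0, 11.0, 17.0], 0.77)]
```

View pics/side0.png

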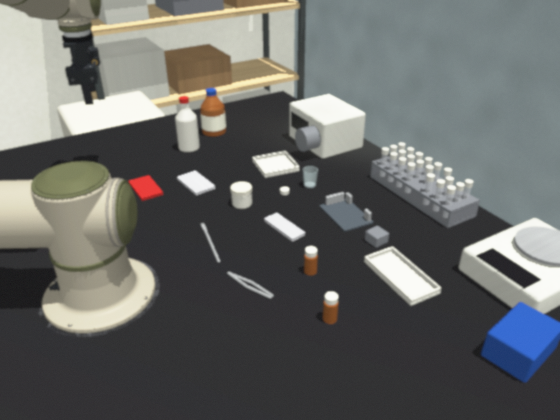

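View pics/top0.png

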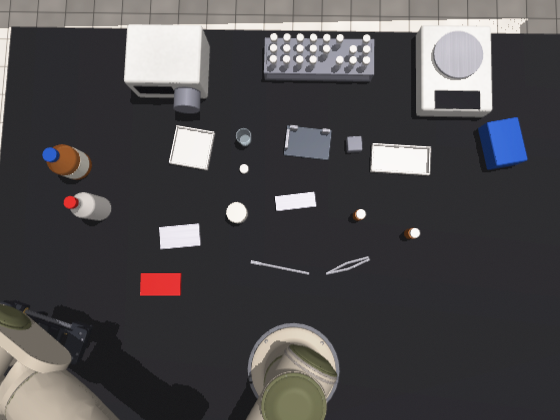

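The side view shows the red look-alike at (146,188), the wide plate at (196,183), the jar at (241,195), the narrow plate at (285,226), the vials at (311,260) and (331,307), the stand at (346,212), the long tray at (401,274), the square tray at (276,163) and the beaker at (310,177).

In the top view:
- Wide-plate candidates are the white-grey plate at (180,236) and the red one at (160,284). I choose (180,236).
- The narrow plate is at (296,201).
- The loose cap at (244,169) and the grey cube at (354,144) are strays to avoid.

Next I'll take close crops and measure.

```bash
cat > h.py <<'E'
import numpy as np,cv2
from scipy.optimize import minimize
from plant import arm
def proj(p,X):
    c=np.atleast_2d(X)@np.array(p["R"]).T+p["t"]; q=c@np.array(p["intrinsics"]).T; return q[:,:2]/q[:,2:]
def onplane(p,uv,z):
    d=np.linalg.inv(p["intrinsics"])@[uv[0],uv[1],1]; R=np.array(p["R"]); d=R.T@d; o=-R.T@p["t"]
    return o+d*(z-o[2])/d[2]
def box(x0,x1,y0,y1,z0,z1): return np.array([[x,y,z] for x in(x0,x1) for y in(y0,y1) for z in(z0,z1)])
def cyl(prof):
    a=np.linspace(0,2*np.pi,32,endpoint=False)
    return np.vstack([np.c_[r*np.cos(a),r*np.sin(a),0*a+z] for r,z in prof])
def place(P,q):
    c,s=np.cos(q[2]),np.sin(q[2]); return P@np.array([[c,s,0],[-s,c,0],[0,0,1]])+[q[0],q[1],q[3] if len(q)>3 else 0]
S=4
def render(p,P,q,w):
    m=np.zeros((w[3]*S,w[2]*S),np.uint8)
    uv=(proj(p,place(P,q))-[w[0]-.5,w[1]-.5])*S-.5
    cv2.fillConvexPoly(m,cv2.convexHull(np.round(uv*16).astype(np.int32)),255,shift=4)
    m=cv2.GaussianBlur(m,(0,0),S*.6)
    return cv2.resize(m,(w[2],w[3]),interpolation=cv2.INTER_AREA)/255.
def fit(pics,P,q0,lo=40,hi=110,pad=6):
    """match silhouettes to thresholded brightness in all given views"""
    T=[]
    for p in pics:
        uv=proj(p,place(P,q0)); a=np.floor(uv.min(0)-pad).astype(int); b=np.ceil(uv.max(0)+pad).astype(int)
        w=[*a,*(b-a)]; f=p["frame"][a[1]:b[1],a[0]:b[0]].max(2).astype(float)
        T.append((p,w,np.clip((f-lo)/(hi-lo),0,1)))
    cost=lambda q:sum(((render(p,P,q,w)-t)**2).sum() for p,w,t in T)
    best=None
    for dy in(-.15,0,.15):
        q=np.array(q0,float);q[2]+=dy
        st=[.006,.006,.1,.006][:len(q)]
        r=minimize(cost,q,method="Nelder-Mead",options=dict(initial_simplex=np.vstack([q]+[q+np.eye(len(q))[i]*st[i] for i in range(len(q))]),xatol=1e-4,fatol=1e-3,maxiter=300))
        if best is None or r.fun<best.fun: best=r
    return best.x,best.fun
WIDE=box(-.03,.03,-.055,.055,0,.01); NARROW=box(-.02,.02,-.055,.055,0,.01)
JAR=cyl([(.026,0),(.026,.038),(.027,.038),(.027,.052)]); VIAL=cyl([(.014,0),(.014,.045),(.0125,.045),(.0125,.061)])
SQ=box(-.054,.054,-.054,.054,0,.016); LONG=box(-.039,.039,-.08,.08,0,.016)
E
python3 - <<'E'
from h import *
s=arm.get_image("side");t=arm.get_image("top")
import itertools
C={"wide":(WIDE,(180,236),.01,1),"narrow":(NARROW,(296,201),.01,1),"jar":(JAR,(236,212),.052,0),"v1":(VIAL,(360,214),.061,0),"v2":(VIAL,(412,233),.061,0),"sq":(SQ,(192,147),.016,1),"long":(LONG,(401,159),.016,1)}
for n,(P,uv,z,y) in C.items():
    g=onplane(t,uv,z); 
    for nm,pp in(("top",[t]),("side",[s]),("both",[s,t])):
        q0=[g[0],g[1],0] if nm!="both" else [g[0],g[1],0,0]
        q,f=fit(pp,P,q0); print(n,nm,q.round(4).tolist(),round(f,1))
g=onplane(t,(308,142),.006); print("stand~",g); print("beaker",onplane(t,(244,140),.02),"cube",onplane(t,(354,144),.02),"cap",onplane(t,(244,169),.01))
def cr(p,c,w,h,k): return cv2.resize(p["frame"][c[1]-h//2:c[1]+h//2,c[0]-w//2:c[0]+w//2,::-1],None,fx=k,fy=k,interpolation=cv2.INTER_CUBIC)
A=np.hstack([cr(t,(308,142),66,50,6),cr(s,(346,212),66,50,6)]);B=np.hstack([cr(t,(180,255),66,50,6),cr(s,(180,186),66,50,6)])
cv2.imwrite("pics/crop1.png",np.vstack([A,B]))
E
```

```text
wide top [0.3482, 0.3198, 0.1207] 23.7
wide side [0.3483, 0.3179, 0.1161] 68.8
wide both [0.3484, 0.3197, 0.1236, -0.0001] 93.4
narrow top [0.4526, 0.0039, 0.1424] 23.0
narrow side [0.4527, 0.0043, 0.1568] 91.2
narrow both [0.4523, 0.0038, 0.1548, 0.0008] 115.0
jar top [0.4152, 0.1608, -0.0389] 13.9
jar side [0.4145, 0.1597, 0.053] 52.2
jar both [0.4151, 0.1607, 0.1599, 0.0001] 66.8
v1 top [0.4185, -0.17, 0.2452] 8.2
v1 side [0.419, -0.1659, 0.1161] 33.9
v1 both [0.4171, -0.1687, -0.1155, 0.0029] 43.1
v2 top [0.3718, -0.3109, -0.0886] 13.4
v2 side [0.3727, -0.3065, 0.0722] 36.4
v2 both [0.3708, -0.3092, -0.1004, 0.0034] 50.0
sq top [0.5968, 0.2969, -0.1567] 18.2
sq side [0.5955, 0.2946, -0.1322] 222.5
sq both [0.5966, 0.2968, -0.1522, -0.0008] 245.6
long top [0.5763, -0.2834, -0.0422] 23.3
long side [0.5749, -0.2834, -0.0283] 256.9
long both [0.5756, -0.2834, -0.0352, 0.0007] 281.5
stand~ [ 0.61851921 -0.02810585  0.006     ]
beaker [0.61706376 0.14935591 0.02      ] cube [ 0.61200111 -0.15407486  0.02      ] cap [0.53762333 0.14772542 0.01      ]
```

View pics/crop1.png

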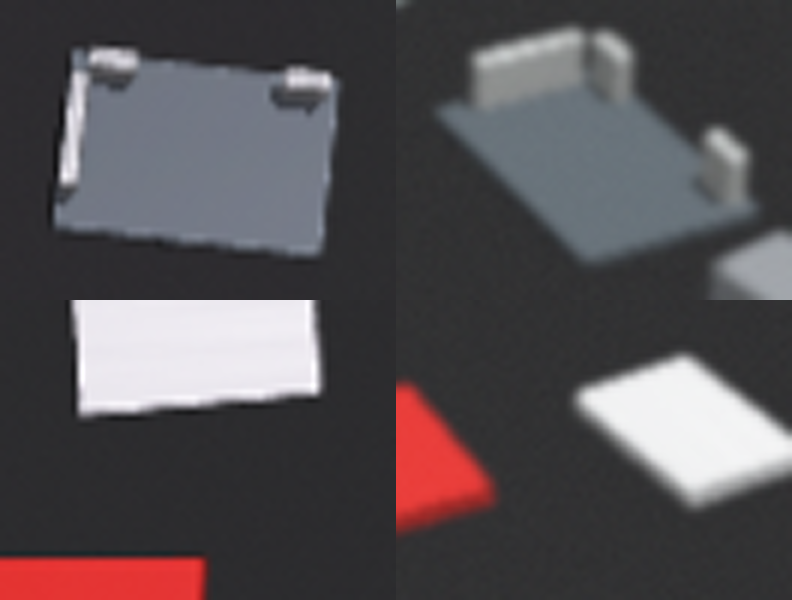

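The top-left and top-right crops show the stand: side fence on the +y side, two far stubs on +x, yaw about -0.1. The lower crops confirm the bare aluminium plate beside the red one. Next I'll fit the stand pose.

```bash
python3 - <<'E'
from h import *
s=arm.get_image("side");t=arm.get_image("top")
z0,z1=.006,.03
F=[box(.03,.038,.034,.055,z0,z1),box(.03,.038,-.055,-.034,z0,z1),box(-.026,.026,.055,.063,z0,z1)]
def cost(q,pics,x0):
    c=0
    for p in pics:
        uv=proj(p,[.6185,-.028,.01])[0].astype(int); w=[uv[0]-36,uv[1]-32,72,64]
        if p is s: w=[uv[0]-34,uv[1]-34,62,56]
        f=p["frame"][w[1]:w[1]+w[3],w[0]:w[0]+w[2]].max(2).astype(float)
        b=render(p,box(x0,x0+.084,-.063,.063,0,.006),q,w); m=np.max([render(p,P,q,w) for P in F],0)
        I=45+b*(115-45); I=I*(1-m)+m*190
        c+=(np.clip(I-f,-60,60)**2).sum()/1e4
    return c
for x0 in(-.042,-.046):
  for nm,pp in(("top",[t]),("side",[s]),("both",[t,s])):
    best=min((minimize(cost,[.61+dx,-.028,-.1],args=(pp,x0),method="Nelder-Mead",options=dict(initial_simplex=np.array([.61+dx,-.028,-.1])+np.vstack([np.zeros(3),np.diag([.008,.008,.08])]),xatol=1e-4,fatol=1e-3)) for dx in(0,.01)),key=lambda r:r.fun)
    print(x0,nm,best.x.round(4),round(best.fun,2))
E
```

```text
-0.042 top [ 0.6185 -0.0279 -0.0933] 80.41
-0.042 side [ 0.6186 -0.0265 -0.0965] 112.79
-0.042 both [ 0.6185 -0.0269 -0.0975] 194.55
-0.046 top [ 0.6227 -0.0278 -0.0953] 85.99
-0.046 side [ 0.6213 -0.0259 -0.0629] 120.22
-0.046 both [ 0.6222 -0.0269 -0.0933] 211.81
```

Measurements of height, size and position agree between the two views. Stand: (0.6185, -0.027), yaw -0.095. Next is the planner for equal rows per leg.

```bash
cat > plan.py <<'E'
import numpy as np,sys
from scipy.spatial.transform import Rotation as Ro
from plant import arm
def down(h): # tool y heading h, z down
    y=np.array([np.cos(h),np.sin(h),0]);z=np.array([0,0,-1.]);return Ro.from_matrix(np.c_[np.cross(y,z),y,z])
def plan(legs,state=None):
    o=arm.observe();p=np.array(o["position"]);R=Ro.from_rotvec(o["eef_rot"])
    print("t",round(o["time_s"],2),"at",p.round(4),"w",round(o["width"],4),"F",o["wrist_force"].round(1))
    for x,y,z,h,n in legs:
        Rt=down(h); rv=(R.inv()*Rt).as_rotvec()/n; A=np.zeros((3,3));Rk=R
        for k in range(n): A+=Rk.as_matrix(); Rk=Rk*Ro.from_rotvec(rv)   # shift taken before the row's turn
        d=np.linalg.solve(A,np.array([x,y,z])-p)
        print(f"{n}x",[*d.round(4).tolist(),*np.round(np.degrees(rv)/5,3).tolist()],"|d|",round(np.linalg.norm(d),4)); p=np.array([x,y,z]);R=Rt
E
python3 - <<'E'
from plan import *
plan([(.3483,.319,.12,.122,12),(.3483,.319,.068,.122,3)])
E
```

```text
t 1.9 at [0.1455 0.5044 0.3027] w 0.0883 F [ 0.1  0.1 -0.5]
12x [-0.0242, 0.0018, 0.0152, 0.0, 0.0, 1.115] |d| 0.0286
3x [0.0, 0.0, 0.0173, 0.0, 0.0, 0.0] |d| 0.0173
```

play_rows --rows '[[[-0.0242, 0.0018, 0.0152, 0, 0, 1.115], [-0.0242, 0.0018, 0.0152, 0, 0, 1.115], [-0.0242, 0.0018, 0.0152, 0, 0, 1.115], [-0.0242, 0.0018, 0.0152, 0, 0, 1.115], [-0.0242, 0.0018, 0.0152, 0, 0, 1.115], [-0.0242, 0.0018, 0.0152, 0, 0, 1.115], [-0.0242, 0.0018, 0.0152, 0, 0, 1.115], [-0.0242, 0.0018, 0.0152, 0, 0, 1.115], [-0.0242, 0.0018, 0.0152, 0, 0, 1.115], [-0.0242, 0.0018, 0.0152, 0, 0, 1.115], [-0.0242, 0.0018, 0.0152, 0, 0, 1.115], [-0.0242, 0.0018, 0.0152, 0, 0, 1.115]]]' --hand 0.088

```text
time_s: 2.9
position: [0.349, 0.3176, 0.1198]
eef_rot: [2.087, 2.348, 0.001]
wrist_force: [1.1, 1.0, -0.1]
width: 0.0878
finger_force: 0.0
```

play_rows --rows '[[[0, 0, 0, 0, 0, 0], [0, 0, 0, 0, 0, 0]]]'

```text
time_s: 3.07
position: [0.3485, 0.3181, 0.1201]
eef_rot: [-2.082, -2.352, 0.002]
wrist_force: [0.2, -0.1, 0.4]
width: 0.0879
finger_force: 0.0
```

```bash
python3 - <<'E'
from plan import *
plan([(.3483,.319,.068,.122,4),(.3483,.319,.15,.122,4),(.6,-.035,.15,-.095,12),(.6,-.035,.078,-.095,4)])
E
```

```text
t 3.07 at [0.3485 0.3181 0.1201] w 0.0879 F [ 0.2 -0.1  0.4]
4x [0.0002, -0.0, 0.013, -0.003, 0.001, -0.001] |d| 0.013
4x [0.0, 0.0, -0.0205, 0.0, 0.0, 0.0] |d| 0.0205
12x [-0.03, 0.0203, -0.0, 0.0, 0.0, 0.207] |d| 0.0363
4x [0.0, 0.0, 0.018, 0.0, 0.0, 0.0] |d| 0.018
```

play_rows --rows '[[[0.0002, 0, 0.013, 0, 0, 0], [0.0002, 0, 0.013, 0, 0, 0], [0.0002, 0, 0.013, 0, 0, 0], [0.0002, 0, 0.013, 0, 0, 0], [0, 0, 0, 0, 0, 0]]]'

```text
time_s: 3.48
position: [0.3474, 0.3201, 0.0673]
eef_rot: [-2.078, -2.355, 0.003]
wrist_force: [-0.0, -0.8, -0.1]
width: 0.0881
finger_force: 0.0
```

play_rows --rows '[[[0, 0, 0, 0, 0, 0], [0, 0, 0, 0, 0, 0], [0, 0, 0, 0, 0, 0], [0, 0, 0, 0, 0, 0], [0, 0, 0, 0, 0, 0], [0, 0, 0, 0, 0, 0]]]' --hand 0.05 --force 25

```text
time_s: 3.98
position: [0.3484, 0.3197, 0.0689]
eef_rot: [2.081, 2.353, 0.002]
wrist_force: [-1.0, 1.0, 5.0]
width: 0.0594
finger_force: 25.0
```

play_rows --rows '[[[0, 0, -0.0205, 0, 0, 0], [0, 0, -0.0205, 0, 0, 0], [0, 0, -0.0205, 0, 0, 0], [0, 0, -0.0205, 0, 0, 0], [0, 0, 0, 0, 0, 0]]]'

```text
time_s: 4.4
position: [0.3492, 0.32, 0.1533]
eef_rot: [2.08, 2.352, 0.008]
wrist_force: [0.9, 0.2, -1.8]
width: 0.0594
finger_force: 25.0
```

```bash
python3 - <<'E'
from plan import *
plan([(.6076,-.036,.15,-.095,12),(.6076,-.036,.079,-.095,5)])
E
```

```text
t 4.4 at [0.3492 0.32   0.1533] w 0.0594 F [ 0.9  0.2 -1.8]
12x [-0.0302, 0.0209, 0.0003, 0.005, -0.002, 0.208] |d| 0.0367
5x [0.0, 0.0, 0.0142, 0.0, 0.0, 0.0] |d| 0.0142
```

play_rows --rows '[[[-0.0302, 0.0209, 0, 0, 0, 0.208], [-0.0302, 0.0209, 0, 0, 0, 0.208], [-0.0302, 0.0209, 0, 0, 0, 0.208], [-0.0302, 0.0209, 0, 0, 0, 0.208], [-0.0302, 0.0209, 0, 0, 0, 0.208], [-0.0302, 0.0209, 0, 0, 0, 0.208], [-0.0302, 0.0209, 0, 0, 0, 0.208], [-0.0302, 0.0209, 0, 0, 0, 0.208], [-0.0302, 0.0209, 0, 0, 0, 0.208], [-0.0302, 0.0209, 0, 0, 0, 0.208], [-0.0302, 0.0209, 0, 0, 0, 0.208], [-0.0302, 0.0209, 0, 0, 0, 0.208]]]'

```text
time_s: 5.4
position: [0.6069, -0.0382, 0.1486]
eef_rot: [-2.325, -2.111, 0.002]
wrist_force: [0.5, -0.3, -2.0]
width: 0.0596
finger_force: 25.0
```

play_rows --rows '[[[0, 0, 0, 0, 0, 0], [0, 0, 0, 0, 0, 0], [0, 0, 0, 0, 0, 0]]]'

```text
time_s: 5.65
position: [0.6059, -0.036, 0.1489]
eef_rot: [-2.323, -2.112, 0.002]
wrist_force: [-1.0, -0.2, -2.1]
width: 0.0593
finger_force: 25.0
```

```bash
python3 - <<'E'
from plan import *
plan([(.6076,-.036,.079,-.095,5)])
from h import *
for n in("side","top"):
    p=arm.get_image(n)
    c=proj(p,[.61,-.03,.08])[0].astype(int); a=np.clip(c-[70,50],0,None)
    cv2.imwrite(f"pics/{n}1.png",cv2.resize(p["frame"][a[1]:a[1]+100,a[0]:a[0]+140,::-1],None,fx=4,fy=4,interpolation=cv2.INTER_CUBIC)); print(a)
E
```

```text
t 5.65 at [ 0.6059 -0.036   0.1489] w 0.0593 F [-1.  -0.2 -2.1]
5x [0.0, 0.0004, 0.014, -0.006, -0.001, -0.001] |d| 0.014
[275 139]
[239  88]
```

View pics/side1.png

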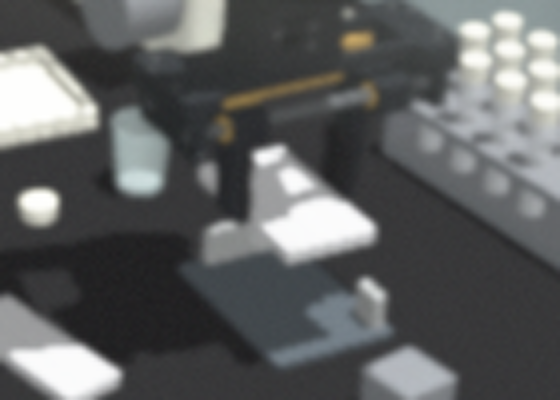

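The side crop shows the plate held level over the stand, with the corner clear. Next: lower it, then push gently to +y and +x.

play_rows --rows '[[[0, 0, 0.014, 0, 0, 0], [0, 0, 0.014, 0, 0, 0], [0, 0, 0.014, 0, 0, 0], [0, 0, 0.014, 0, 0, 0], [0, 0, 0.014, 0, 0, 0], [0, 0, 0, 0, 0, 0], [0, 0, 0, 0, 0, 0]]]'

```text
time_s: 6.33
position: [0.6062, -0.0356, 0.0802]
eef_rot: [-2.323, -2.114, 0.001]
wrist_force: [0.6, -0.3, -2.5]
width: 0.0595
finger_force: 25.0
```

play_rows --rows '[[[0.003, 0, 0, 0, 0, 0], [0.003, 0, 0, 0, 0, 0], [0.001, 0, 0, 0, 0, 0], [0, 0, 0, 0, 0, 0]]]' --force 12

```text
time_s: 6.67
position: [0.6074, -0.0291, 0.0809]
eef_rot: [2.324, 2.113, 0.001]
wrist_force: [-1.1, 0.1, -2.7]
width: 0.0595
finger_force: 12.0
```

play_rows --rows '[[[0, 0.003, 0, 0, 0, 0], [0, 0.003, 0, 0, 0, 0], [0, 0.001, 0, 0, 0, 0], [0, 0, 0, 0, 0, 0]]]'

```text
time_s: 7.0
position: [0.6145, -0.0304, 0.0803]
eef_rot: [2.325, 2.113, 0.0]
wrist_force: [0.3, 1.1, -2.0]
width: 0.0596
finger_force: 12.0
```

play_rows --rows '[[[0, 0, 0.002, 0, 0, 0], [0, 0, 0.002, 0, 0, 0], [0.001, 0, 0, 0, 0, 0], [0.001, 0, 0, 0, 0, 0], [0.001, 0, 0, 0, 0, 0], [0, 0, 0, 0, 0, 0]]]'

```text
time_s: 7.5
position: [0.6144, -0.0278, 0.0764]
eef_rot: [2.324, 2.113, -0.002]
wrist_force: [-1.1, -4.5, -3.0]
width: 0.0597
finger_force: 12.0
```

play_rows --rows '[[[0.001, 0, 0, 0, 0, 0], [0.001, 0, 0, 0, 0, 0], [0, 0, 0, 0, 0, 0]]]'

```text
time_s: 7.75
position: [0.6147, -0.0273, 0.0765]
eef_rot: [2.322, 2.112, -0.004]
wrist_force: [-1.7, -13.5, -2.0]
width: 0.0598
finger_force: 12.0
```

play_rows --rows '[[[0.001, 0, 0, 0, 0, 0], [0.001, 0, 0, 0, 0, 0], [0, 0, 0, 0, 0, 0]]]'

```text
time_s: 8.0
position: [0.6149, -0.0262, 0.0766]
eef_rot: [2.322, 2.111, -0.005]
wrist_force: [-2.4, -18.8, -2.2]
width: 0.0597
finger_force: 12.0
```

play_rows --rows '[[[-0.002, 0.001, 0, 0, 0, 0], [-0.001, 0.001, 0, 0, 0, 0], [0, 0.001, 0, 0, 0, 0], [0, 0, 0, 0, 0, 0]]]'

```text
time_s: 8.33
position: [0.6174, -0.0269, 0.0762]
eef_rot: [-2.324, -2.113, 0.002]
wrist_force: [-2.8, -6.0, -1.5]
width: 0.0595
finger_force: 12.0
```

play_rows --rows '[[[0, 0.001, 0, 0, 0, 0], [0, 0.001, 0, 0, 0, 0], [0, 0, 0, 0, 0, 0]]]'

```text
time_s: 8.58
position: [0.6189, -0.027, 0.0761]
eef_rot: [-2.323, -2.113, 0.004]
wrist_force: [-7.1, -5.9, -1.5]
width: 0.0597
finger_force: 12.0
```

play_rows --rows '[[[0, 0.001, 0, 0, 0, 0], [0, 0.001, 0, 0, 0, 0], [0, 0, 0, 0, 0, 0]]]'

```text
time_s: 8.83
position: [0.6193, -0.0269, 0.0756]
eef_rot: [-2.319, -2.111, 0.01]
wrist_force: [-16.9, -5.7, 3.7]
width: 0.0596
finger_force: 12.0
```

play_rows --rows '[[[0, -0.002, 0.001, 0, 0, 0], [0, 0, 0.001, 0, 0, 0], [0, 0, 0.0005, 0, 0, 0], [0, 0, 0, 0, 0, 0]]]'

```text
time_s: 9.17
position: [0.6189, -0.0269, 0.0749]
eef_rot: [-2.323, -2.113, 0.004]
wrist_force: [-11.1, -4.3, 9.8]
width: 0.0598
finger_force: 12.0
```

play_rows --rows '[[[0, 0, 0, 0, 0, 0], [0, 0, 0, 0, 0, 0], [0, 0, 0, 0, 0, 0]]]' --hand 0.068

```text
time_s: 9.42
position: [0.6199, -0.0263, 0.074]
eef_rot: [2.324, 2.113, 0.001]
wrist_force: [0.2, 0.9, 0.5]
width: 0.0682
finger_force: 0.0
```

play_rows --rows '[[[0, 0.002, 0, 0, 0, 0], [0, 0.002, 0, 0, 0, 0], [0, 0.001, 0, 0, 0, 0], [0, 0.001, 0, 0, 0, 0], [0, 0, 0, 0, 0, 0]]]'

```text
time_s: 9.83
position: [0.6234, -0.0268, 0.0734]
eef_rot: [-2.319, -2.109, 0.009]
wrist_force: [-16.2, 0.3, 10.8]
width: 0.068
finger_force: 7.8
```

play_rows --rows '[[[0, -0.003, 0, 0, 0, 0], [0, -0.001, -0.005, 0, 0, 0], [0, 0, -0.02, 0, 0, 0], [0, 0, -0.02, 0, 0, 0], [0, 0, 0, 0, 0, 0]]]'

```text
time_s: 10.25
position: [0.6234, -0.0272, 0.123]
eef_rot: [2.32, 2.109, 0.007]
wrist_force: [0.0, 0.2, 0.8]
width: 0.0681
finger_force: 0.0
```

```bash
python3 - <<'E'
from plan import *
plan([(.4525,.004,.12,.15,8),(.4525,.004,.068,.15,4),(.4525,.004,.12,.15,4)])
E
```

```text
t 10.25 at [ 0.6234 -0.0272  0.123 ] w 0.0681 F [0.  0.2 0.8]
8x [0.0042, -0.0214, 0.0003, 0.01, 0.002, -0.351] |d| 0.0218
4x [0.0, 0.0, 0.013, 0.0, 0.0, 0.0] |d| 0.013
4x [0.0, 0.0, -0.013, 0.0, 0.0, 0.0] |d| 0.013
```

play_rows --rows '[[[0.0042, -0.0214, 0, 0, 0, -0.351], [0.0042, -0.0214, 0, 0, 0, -0.351], [0.0042, -0.0214, 0, 0, 0, -0.351], [0.0042, -0.0214, 0, 0, 0, -0.351], [0.0042, -0.0214, 0, 0, 0, -0.351], [0.0042, -0.0214, 0, 0, 0, -0.351], [0.0042, -0.0214, 0, 0, 0, -0.351], [0.0042, -0.0214, 0, 0, 0, -0.351], [0, 0, 0, 0, 0, 0], [0, 0, 0, 0, 0, 0], [0, 0, 0, 0, 0, 0]]]'

```text
time_s: 11.17
position: [0.4514, 0.0044, 0.1189]
eef_rot: [2.049, 2.38, 0.001]
wrist_force: [0.2, -0.7, 0.6]
width: 0.0675
finger_force: 0.0
```

```bash
python3 - <<'E'
from plan import *
plan([(.4525,.004,.068,.15,4),(.4525,.004,.12,.15,4)])
from h import *
for n in("side","top"):
    p=arm.get_image(n)
    c=proj(p,[.6,-.03,.03])[0].astype(int); a=np.clip(c-[50,40],0,None)
    cv2.imwrite(f"pics/{n}2.png",cv2.resize(p["frame"][a[1]:a[1]+80,a[0]:a[0]+100,::-1],None,fx=6,fy=6,interpolation=cv2.INTER_CUBIC)); print(a)
E
```

```text
t 11.17 at [0.4514 0.0044 0.1189] w 0.0675 F [ 0.2 -0.7  0.6]
4x [-0.0001, 0.0003, 0.0127, 0.004, 0.001, -0.003] |d| 0.0127
4x [0.0, 0.0, -0.013, 0.0, 0.0, 0.0] |d| 0.013
[291 167]
[258 106]
```

View pics/side2.png

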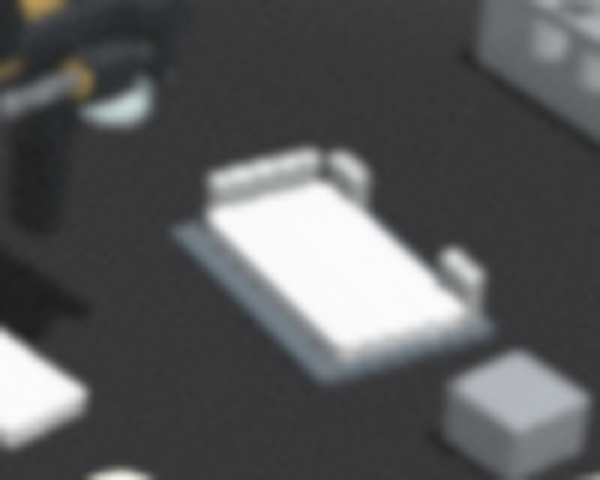

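The wide plate lies flat in the stand, up against both fences. Next I'll grip the narrow plate.

play_rows --rows '[[[0, 0.0002, 0.0127, 0, 0, 0], [0, 0.0002, 0.0127, 0, 0, 0], [0, 0.0002, 0.0127, 0, 0, 0], [0, 0.0002, 0.0127, 0, 0, 0], [0, 0, 0, 0, 0, 0]]]'

```text
time_s: 11.68
position: [0.4509, 0.0048, 0.0662]
eef_rot: [-2.048, -2.379, 0.002]
wrist_force: [0.2, -0.7, -0.5]
width: 0.0677
finger_force: 0.0
```

play_rows --rows '[[[0, 0, 0, 0, 0, 0], [0, 0, 0, 0, 0, 0], [0, 0, 0, 0, 0, 0], [0, 0, 0, 0, 0, 0], [0, 0, 0, 0, 0, 0], [0, 0, 0, 0, 0, 0]]]' --hand 0.03 --force 20

```text
time_s: 12.18
position: [0.4516, 0.0046, 0.0686]
eef_rot: [2.049, 2.38, 0.001]
wrist_force: [-0.3, 0.6, 5.5]
width: 0.0399
finger_force: 20.0
```

play_rows --rows '[[[0, 0, -0.013, 0, 0, 0], [0, 0, -0.018, 0, 0, 0], [0, 0, -0.018, 0, 0, 0], [0, 0, -0.018, 0, 0, 0], [0, 0, 0, 0, 0, 0], [0, 0, 0, 0, 0, 0]]]'

```text
time_s: 12.68
position: [0.4513, 0.0047, 0.1351]
eef_rot: [2.048, 2.381, 0.001]
wrist_force: [0.3, 0.3, -1.5]
width: 0.0396
finger_force: 20.0
```

```bash
python3 - <<'E'
from plan import *
# squared narrow: origin+10mm x ; approach 8 mm short in both
o=np.array([.6192,-.0269]);a=-.095;X=np.array([np.cos(a),np.sin(a)]);Y=np.array([-X[1],X[0]])
q=o+.01*X; g=q-.008*X-.008*Y; print(q,g)
plan([(*g,.13,a,7),(*g,.089,a,4)])
E
```

```text
[ 0.62915491 -0.02784857] [ 0.62043212 -0.03505364]
t 12.68 at [0.4513 0.0047 0.1351] w 0.0396 F [ 0.3  0.3 -1.5]
7x [-0.0068, 0.0239, 0.0007, 0.002, 0.001, 0.401] |d| 0.0249
4x [0.0, 0.0, 0.0102, 0.0, 0.0, 0.0] |d| 0.0102
```

play_rows --rows '[[[-0.0068, 0.0239, 0, 0, 0, 0.401], [-0.0068, 0.0239, 0, 0, 0, 0.401], [-0.0068, 0.0239, 0, 0, 0, 0.401], [-0.0068, 0.0239, 0, 0, 0, 0.401], [-0.0068, 0.0239, 0, 0, 0, 0.401], [-0.0068, 0.0239, 0, 0, 0, 0.401], [-0.0068, 0.0239, 0, 0, 0, 0.401], [0, 0, 0, 0, 0, 0], [0, 0, 0, 0, 0, 0]]]'

```text
time_s: 13.43
position: [0.6198, -0.0355, 0.1326]
eef_rot: [-2.323, -2.111, 0.003]
wrist_force: [0.4, -0.2, -1.4]
width: 0.0395
finger_force: 20.0
```

play_rows --rows '[[[0, 0, 0.012, 0, 0, 0], [0, 0, 0.012, 0, 0, 0], [0, 0, 0.012, 0, 0, 0], [0, 0, 0.01, 0, 0, 0], [0, 0, 0, 0, 0, 0], [0, 0, 0, 0, 0, 0]]]' --force 12

```text
time_s: 13.93
position: [0.6197, -0.0351, 0.0882]
eef_rot: [-2.324, -2.112, 0.001]
wrist_force: [-0.5, -0.2, -1.6]
width: 0.04
finger_force: 12.0
```

play_rows --rows '[[[0.002, 0, 0, 0, 0, 0], [0.002, 0, 0, 0, 0, 0], [0.001, 0, 0, 0, 0, 0], [0.001, 0, 0, 0, 0, 0], [0, 0, 0, 0, 0, 0]]]'

```text
time_s: 14.35
position: [0.6207, -0.029, 0.0893]
eef_rot: [2.324, 2.113, 0.0]
wrist_force: [0.3, -0.5, -1.6]
width: 0.0397
finger_force: 12.0
```

play_rows --rows '[[[0.001, 0, 0.001, 0, 0, 0], [0.001, 0, 0, 0, 0, 0], [0.001, 0, 0, 0, 0, 0], [0, 0, 0, 0, 0, 0]]]'

```text
time_s: 14.68
position: [0.621, -0.0275, 0.0882]
eef_rot: [2.323, 2.112, -0.002]
wrist_force: [-0.6, -7.1, -1.2]
width: 0.0397
finger_force: 12.0
```

play_rows --rows '[[[0.001, 0, 0, 0, 0, 0], [0, 0, 0, 0, 0, 0]]]'

```text
time_s: 14.85
position: [0.6211, -0.0273, 0.0882]
eef_rot: [2.323, 2.111, -0.003]
wrist_force: [-1.2, -11.8, -1.1]
width: 0.0397
finger_force: 12.0
```

play_rows --rows '[[[0.001, 0, 0, 0, 0, 0], [0, 0, 0, 0, 0, 0]]]'

```text
time_s: 15.02
position: [0.6212, -0.0271, 0.0883]
eef_rot: [2.322, 2.111, -0.005]
wrist_force: [-1.5, -16.0, -0.8]
width: 0.0393
finger_force: 12.0
```

Snug in y. Now I'll ease off and push in +x.

play_rows --rows '[[[-0.0015, 0.002, 0, 0, 0, 0], [-0.0005, 0.002, 0, 0, 0, 0], [0, 0.002, 0, 0, 0, 0], [0, 0.001, 0, 0, 0, 0], [0, 0, 0, 0, 0, 0]]]'

```text
time_s: 15.43
position: [0.6273, -0.028, 0.0876]
eef_rot: [-2.324, -2.113, 0.004]
wrist_force: [-4.0, -6.8, -1.3]
width: 0.0396
finger_force: 12.0
```

play_rows --rows '[[[0, 0.001, 0, 0, 0, 0], [0, 0.001, 0, 0, 0, 0], [0, 0, 0, 0, 0, 0]]]'

```text
time_s: 15.68
position: [0.6288, -0.0281, 0.0875]
eef_rot: [-2.323, -2.112, 0.006]
wrist_force: [-6.9, -6.2, 0.5]
width: 0.04
finger_force: 12.0
```

play_rows --rows '[[[0, 0.001, 0, 0, 0, 0], [0, 0.001, 0, 0, 0, 0], [0, 0, 0, 0, 0, 0]]]'

```text
time_s: 15.93
position: [0.6293, -0.0281, 0.0871]
eef_rot: [-2.32, -2.11, 0.012]
wrist_force: [-15.9, -5.6, 5.6]
width: 0.0395
finger_force: 12.0
```

play_rows --rows '[[[0, -0.002, 0.001, 0, 0, 0], [0, 0, 0.001, 0, 0, 0], [0, 0, 0.001, 0, 0, 0], [0, 0, 0.0005, 0, 0, 0], [0, 0, 0, 0, 0, 0]]]'

```text
time_s: 16.35
position: [0.6288, -0.0281, 0.0854]
eef_rot: [-2.323, -2.113, 0.006]
wrist_force: [-11.8, -6.1, 11.0]
width: 0.0399
finger_force: 12.0
```

play_rows --rows '[[[0, 0, 0, 0, 0, 0], [0, 0, 0, 0, 0, 0], [0, 0, 0, 0, 0, 0]]]' --hand 0.048

```text
time_s: 16.6
position: [0.63, -0.0271, 0.0846]
eef_rot: [2.325, 2.113, 0.001]
wrist_force: [0.5, 1.1, -0.3]
width: 0.0478
finger_force: 0.0
```

play_rows --rows '[[[0, 0.002, 0, 0, 0, 0], [0, 0.002, 0, 0, 0, 0], [0, 0.001, 0, 0, 0, 0], [0, 0.001, 0, 0, 0, 0], [0, 0, 0, 0, 0, 0]]]'

```text
time_s: 17.02
position: [0.6335, -0.0273, 0.0841]
eef_rot: [-2.319, -2.109, 0.01]
wrist_force: [-17.6, -0.0, 11.4]
width: 0.048
finger_force: 8.8
```

play_rows --rows '[[[0, -0.003, 0, 0, 0, 0], [0, -0.001, -0.005, 0, 0, 0], [0, 0, -0.02, 0, 0, 0], [0, 0, -0.02, 0, 0, 0], [0, 0, 0, 0, 0, 0]]]'

```text
time_s: 17.43
position: [0.6336, -0.0276, 0.1337]
eef_rot: [2.32, 2.109, 0.007]
wrist_force: [0.5, -0.7, 0.8]
width: 0.0482
finger_force: 0.0
```

```bash
python3 - <<'E'
from plan import *
o=np.array([.6192,-.0269]);a=-.095;X=np.array([np.cos(a),np.sin(a)]);Y=np.array([-X[1],X[0]])
g=o+.008*X-.076*Y
plan([(*g,.13,a,4),(*g,.074,a,4)])
E
```

```text
t 17.43 at [ 0.6336 -0.0276  0.1337] w 0.0482 F [ 0.5 -0.7  0.8]
4x [-0.0192, -0.0016, 0.0009, 0.021, 0.002, -0.001] |d| 0.0192
4x [0.0, 0.0, 0.014, 0.0, 0.0, 0.0] |d| 0.014
```

play_rows --rows '[[[-0.0192, -0.0016, 0, 0, 0, 0], [-0.0192, -0.0016, 0, 0, 0, 0], [-0.0192, -0.0016, 0, 0, 0, 0], [-0.0192, -0.0016, 0, 0, 0, 0], [0, 0, 0, 0, 0, 0], [0, 0, 0, 0, 0, 0]]]' --hand 0.0

```text
time_s: 17.93
position: [0.6182, -0.1037, 0.1291]
eef_rot: [-2.326, -2.111, -0.0]
wrist_force: [0.1, 0.5, 0.1]
width: 0.01
finger_force: 0.0
```

play_rows --rows '[[[0, 0, 0.014, 0, 0, 0], [0, 0, 0.014, 0, 0, 0], [0, 0, 0.014, 0, 0, 0], [0, 0, 0.016, 0, 0, 0], [0, 0, 0, 0, 0, 0], [0, 0, 0, 0, 0, 0]]]'

```text
time_s: 18.43
position: [0.6182, -0.1022, 0.071]
eef_rot: [-2.323, -2.113, 0.001]
wrist_force: [-0.2, -0.0, -0.5]
width: 0.0006
finger_force: 0.0
```

play_rows --rows '[[[0.002, 0, 0, 0, 0, 0], [0.002, 0, 0, 0, 0, 0], [0.002, 0, 0, 0, 0, 0], [0.002, 0, 0, 0, 0, 0], [0.001, 0, 0, 0, 0, 0], [0, 0, 0, 0, 0, 0]]]'

```text
time_s: 18.93
position: [0.6191, -0.0939, 0.0718]
eef_rot: [2.324, 2.113, 0.0]
wrist_force: [-1.1, -0.4, 0.6]
width: 0.0003
finger_force: 0.0
```

play_rows --rows '[[[0.001, 0, 0, 0, 0, 0], [0.001, 0, 0, 0, 0, 0], [0.001, 0, 0, 0, 0, 0], [0, 0, 0, 0, 0, 0]]]'

```text
time_s: 19.27
position: [0.6192, -0.0927, 0.0716]
eef_rot: [2.323, 2.112, -0.003]
wrist_force: [-2.0, -8.6, 0.4]
width: 0.0006
finger_force: 4.3
```

play_rows --rows '[[[0.001, 0, 0, 0, 0, 0], [0.001, 0, 0, 0, 0, 0], [0, 0, 0, 0, 0, 0]]]'

```text
time_s: 19.52
position: [0.6193, -0.0925, 0.0717]
eef_rot: [2.322, 2.11, -0.006]
wrist_force: [-4.2, -17.9, -0.9]
width: 0.0004
finger_force: 9.1
```

play_rows --rows '[[[-0.005, 0, 0, 0, 0, 0], [-0.005, 0, 0, 0, 0, 0], [0, 0, -0.02, 0, 0, 0], [0, 0, -0.03, 0, 0, 0], [0, 0, -0.03, 0, 0, 0], [0, 0, 0, 0, 0, 0]]]' --hand 0.085

```text
time_s: 20.02
position: [0.6205, -0.0997, 0.1575]
eef_rot: [2.319, 2.108, 0.007]
wrist_force: [1.0, -0.8, 0.0]
width: 0.039
finger_force: 0.0
```

```bash
python3 - <<'E'
from plan import *
plan([(.415,.1603,.15,0.0,10),(.415,.1603,.082,0,4)])
E
```

```text
t 20.02 at [ 0.6205 -0.0997  0.1575] w 0.039 F [ 1.  -0.8  0. ]
10x [0.0249, -0.0219, 0.0006, 0.01, 0.003, -0.109] |d| 0.0332
4x [0.0, 0.0, 0.017, 0.0, 0.0, 0.0] |d| 0.017
```

play_rows --rows '[[[0.0249, -0.0219, 0, 0, 0, -0.109], [0.0249, -0.0219, 0, 0, 0, -0.109], [0.0249, -0.0219, 0, 0, 0, -0.109], [0.0249, -0.0219, 0, 0, 0, -0.109], [0.0249, -0.0219, 0, 0, 0, -0.109], [0.0249, -0.0219, 0, 0, 0, -0.109], [0.0249, -0.0219, 0, 0, 0, -0.109], [0.0249, -0.0219, 0, 0, 0, -0.109], [0.0249, -0.0219, 0, 0, 0, -0.109], [0.0249, -0.0219, 0, 0, 0, -0.109], [0, 0, 0, 0, 0, 0], [0, 0, 0, 0, 0, 0]]]'

```text
time_s: 21.02
position: [0.4124, 0.1617, 0.1516]
eef_rot: [-2.219, -2.224, -0.0]
wrist_force: [0.0, -0.0, 0.7]
width: 0.0854
finger_force: 0.0
```

```bash
python3 - <<'E'
from plan import *
plan([(.415,.1603,.082,0,4)])
from h import *
p=arm.get_image("side"); c=proj(p,[.61,-.03,.02])[0].astype(int); a=c-[33,25]
q=arm.get_image("top"); d=proj(q,[.61,-.03,.02])[0].astype(int); b=d-[33,25]
f=lambda i,a:cv2.resize(i["frame"][a[1]:a[1]+50,a[0]:a[0]+66,::-1],None,fx=6,fy=6,interpolation=cv2.INTER_CUBIC)
cv2.imwrite("pics/stack.png",np.hstack([f(p,a),f(q,b)]))
E
```

```text
t 21.02 at [0.4124 0.1617 0.1516] w 0.0854 F [ 0.  -0.   0.7]
4x [-0.0004, 0.0007, 0.0174, 0.0, -0.0, 0.006] |d| 0.0174
```

View pics/stack.png

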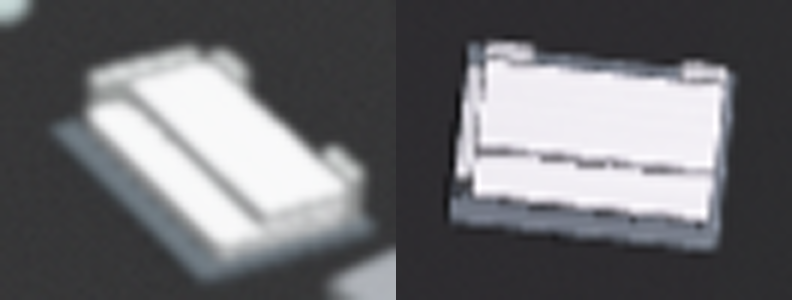

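Both crops show the narrow plate on top of the wide one, parallel and tight in the corner. Next is the jar.

play_rows --rows '[[[-0.0004, 0.0005, 0.0172, 0, 0, 0], [-0.0004, 0.0005, 0.0172, 0, 0, 0], [-0.0004, 0.0005, 0.0172, 0, 0, 0], [-0.0004, 0.0005, 0.0172, 0, 0, 0], [0, 0, 0, 0, 0, 0], [0, 0, 0, 0, 0, 0]]]'

```text
time_s: 21.62
position: [0.4154, 0.1585, 0.0825]
eef_rot: [-2.223, -2.219, 0.002]
wrist_force: [-0.2, -0.3, -0.2]
width: 0.0848
finger_force: 0.0
```

play_rows --rows '[[[0, 0, 0, 0, 0, 0], [0, 0, 0, 0, 0, 0], [0, 0, 0, 0, 0, 0], [0, 0, 0, 0, 0, 0], [0, 0, 0, 0, 0, 0], [0, 0, 0, 0, 0, 0]]]' --hand 0.04 --force 15

```text
time_s: 22.12
position: [0.4152, 0.1593, 0.0831]
eef_rot: [2.221, 2.221, 0.001]
wrist_force: [-0.8, -1.1, 4.5]
width: 0.0519
finger_force: 14.4
```

play_rows --rows '[[[0, 0, -0.02, 0, 0, 0], [0, 0, -0.03, 0, 0, 0], [0, 0, -0.03, 0, 0, 0], [0, 0, 0, 0, 0, 0], [0, 0, 0, 0, 0, 0]]]'

```text
time_s: 22.53
position: [0.4153, 0.1593, 0.1635]
eef_rot: [2.22, 2.22, 0.003]
wrist_force: [-0.2, -0.2, -2.2]
width: 0.0519
finger_force: 14.8
```

```bash
python3 - <<'E'
from plan import *
plan([(.596,.296,.163,-.14,9),(.596,.296,.094,-.14,4)])
E
```

```text
t 22.53 at [0.4153 0.1593 0.1635] w 0.0519 F [-0.2 -0.2 -2.2]
9x [0.0164, 0.0191, 0.0001, 0.003, -0.001, 0.178] |d| 0.0252
4x [0.0, 0.0, 0.0173, 0.0, 0.0, 0.0] |d| 0.0173
```

play_rows --rows '[[[0.0164, 0.0191, 0, 0, 0, 0.178], [0.0164, 0.0191, 0, 0, 0, 0.178], [0.0164, 0.0191, 0, 0, 0, 0.178], [0.0164, 0.0191, 0, 0, 0, 0.178], [0.0164, 0.0191, 0, 0, 0, 0.178], [0.0164, 0.0191, 0, 0, 0, 0.178], [0.0164, 0.0191, 0, 0, 0, 0.178], [0.0164, 0.0191, 0, 0, 0, 0.178], [0.0164, 0.0191, 0, 0, 0, 0.178], [0, 0, 0, 0, 0, 0], [0, 0, 0, 0, 0, 0]]]'

```text
time_s: 23.45
position: [0.5952, 0.2958, 0.1599]
eef_rot: [-2.37, -2.06, 0.005]
wrist_force: [-0.2, -0.9, -1.5]
width: 0.0522
finger_force: 14.9
```

play_rows --rows '[[[0, 0, 0.018, 0, 0, 0], [0, 0, 0.018, 0, 0, 0], [0, 0, 0.018, 0, 0, 0], [0, 0, 0.013, 0, 0, 0], [0, 0, 0.005, 0, 0, 0], [0, 0, 0, 0, 0, 0], [0, 0, 0, 0, 0, 0]]]'

```text
time_s: 24.03
position: [0.5957, 0.2956, 0.0912]
eef_rot: [2.371, 2.06, 0.001]
wrist_force: [-0.0, 0.2, -1.1]
width: 0.0517
finger_force: 14.9
```

play_rows --rows '[[[0, 0, 0.001, 0, 0, 0], [0, 0, 0.001, 0, 0, 0], [0, 0, 0.001, 0, 0, 0], [0, 0, 0, 0, 0, 0]]]'

```text
time_s: 24.37
position: [0.5957, 0.2958, 0.0879]
eef_rot: [2.371, 2.061, 0.001]
wrist_force: [0.3, 0.7, -0.6]
width: 0.0519
finger_force: 14.9
```

play_rows --rows '[[[0, 0, 0.001, 0, 0, 0], [0, 0, 0, 0, 0, 0]]]'

```text
time_s: 24.53
position: [0.5958, 0.2959, 0.0872]
eef_rot: [2.371, 2.061, 0.001]
wrist_force: [-0.8, 1.0, 1.8]
width: 0.0521
finger_force: 14.6
```

play_rows --rows '[[[0, 0, 0.0005, 0, 0, 0], [0, 0, 0, 0, 0, 0]]]'

```text
time_s: 24.7
position: [0.5958, 0.296, 0.0871]
eef_rot: [2.371, 2.061, 0.001]
wrist_force: [-2.0, 0.7, 5.8]
width: 0.052
finger_force: 14.3
```

play_rows --rows '[[[0, 0, 0, 0, 0, 0], [0, 0, 0, 0, 0, 0], [0, 0, 0, 0, 0, 0], [0, 0, 0, 0, 0, 0]]]' --hand 0.075

```text
time_s: 25.03
position: [0.5956, 0.2956, 0.086]
eef_rot: [-2.371, -2.06, 0.0]
wrist_force: [-0.1, -0.2, -0.1]
width: 0.0746
finger_force: 0.0
```

play_rows --rows '[[[0, 0, -0.01, 0, 0, 0], [0, 0, -0.025, 0, 0, 0], [0, 0, -0.03, 0, 0, 0], [0, 0, -0.03, 0, 0, 0], [0, 0, 0, 0, 0, 0], [0, 0, 0, 0, 0, 0]]]'

```text
time_s: 25.53
position: [0.5961, 0.2959, 0.1835]
eef_rot: [2.37, 2.06, 0.006]
wrist_force: [-1.2, 1.1, -0.1]
width: 0.0747
finger_force: 0.0
```

```bash
python3 - <<'E'
from plan import *
plan([(.5,.05,.18,0.,9),(.418,-.1685,.16,0.,9),(.418,-.1685,.084,0,4)])
E
```

```text
t 25.53 at [0.5961 0.2959 0.1835] w 0.0747 F [-1.2  1.1 -0.1]
9x [-0.0281, -0.0085, 0.0004, 0.005, -0.002, -0.178] |d| 0.0294
9x [-0.0243, -0.0091, 0.0022, 0.0, 0.0, 0.0] |d| 0.026
4x [0.0, 0.0, 0.019, 0.0, 0.0, 0.0] |d| 0.019
```

play_rows --rows '[[[-0.0281, -0.0085, 0, 0, 0, -0.178], [-0.0281, -0.0085, 0, 0, 0, -0.178], [-0.0281, -0.0085, 0, 0, 0, -0.178], [-0.0281, -0.0085, 0, 0, 0, -0.178], [-0.0281, -0.0085, 0, 0, 0, -0.178], [-0.0281, -0.0085, 0, 0, 0, -0.178], [-0.0281, -0.0085, 0, 0, 0, -0.178], [-0.0281, -0.0085, 0, 0, 0, -0.178], [-0.0281, -0.0085, 0, 0, 0, -0.178]]]'

```text
time_s: 26.28
position: [0.4985, 0.0486, 0.1804]
eef_rot: [-2.22, -2.221, 0.002]
wrist_force: [1.3, -0.1, 0.3]
width: 0.075
finger_force: 0.0
```

play_rows --rows '[[[-0.0243, -0.0091, 0.0022, 0, 0, 0], [-0.0243, -0.0091, 0.0022, 0, 0, 0], [-0.0243, -0.0091, 0.0022, 0, 0, 0], [-0.0243, -0.0091, 0.0022, 0, 0, 0], [-0.0243, -0.0091, 0.0022, 0, 0, 0], [-0.0243, -0.0091, 0.0022, 0, 0, 0], [-0.0243, -0.0091, 0.0022, 0, 0, 0], [-0.0243, -0.0091, 0.0022, 0, 0, 0], [-0.0243, -0.0091, 0.0022, 0, 0, 0], [0, 0, 0, 0, 0, 0], [0, 0, 0, 0, 0, 0], [0, 0, 0, 0, 0, 0]]]'

```text
time_s: 27.28
position: [0.4177, -0.1683, 0.161]
eef_rot: [-2.221, -2.22, 0.0]
wrist_force: [0.0, -0.1, 0.3]
width: 0.075
finger_force: 0.0
```

```bash
python3 - <<'E'
from plan import *
plan([(.418,-.1685,.084,0,4)])
from h import *
s=arm.get_image("side");cv2.imwrite("pics/side3.png",cv2.resize(s["frame"][130:350,200:480,::-1],None,fx=2.8,fy=2.6,interpolation=cv2.INTER_CUBIC))
E
```

```text
t 27.28 at [ 0.4177 -0.1683  0.161 ] w 0.075 F [ 0.  -0.1  0.3]
4x [-0.0001, 0.0001, 0.0192, -0.003, -0.003, -0.001] |d| 0.0192
```

View pics/side3.png

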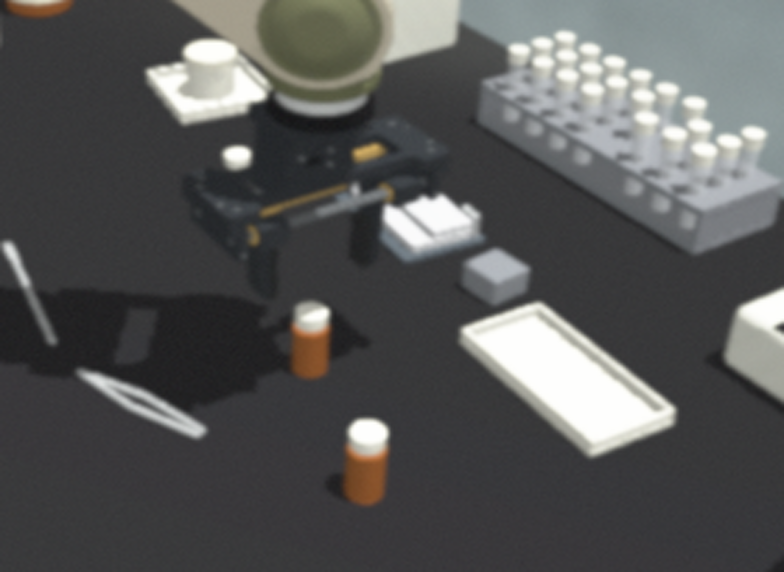

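The jar stands in the square tray. The gripper is over vial 1.

play_rows --rows '[[[0, 0, 0.019, 0, 0, 0], [0, 0, 0.019, 0, 0, 0], [0, 0, 0.019, 0, 0, 0], [0, 0, 0.019, 0, 0, 0], [0, 0, 0, 0, 0, 0], [0, 0, 0, 0, 0, 0]]]'

```text
time_s: 27.83
position: [0.4179, -0.1681, 0.0853]
eef_rot: [-2.219, -2.221, 0.0]
wrist_force: [0.6, -1.8, 0.1]
width: 0.0751
finger_force: 0.0
```

play_rows --rows '[[[0, 0, 0, 0, 0, 0], [0, 0, 0, 0, 0, 0], [0, 0, 0, 0, 0, 0], [0, 0, 0, 0, 0, 0], [0, 0, 0, 0, 0, 0], [0, 0, 0, 0, 0, 0], [0, 0, 0, 0, 0, 0]]]' --hand 0.015 --force 10

```text
time_s: 28.42
position: [0.4178, -0.169, 0.0855]
eef_rot: [2.222, 2.221, 0.0]
wrist_force: [0.3, 0.7, 0.2]
width: 0.0306
finger_force: 0.0
```

play_rows --rows '[[[0, 0, -0.02, 0, 0, 0], [0, 0, -0.03, 0, 0, 0], [0, 0, -0.03, 0, 0, 0], [0, 0, 0, 0, 0, 0], [0, 0, 0, 0, 0, 0]]]'

```text
time_s: 28.83
position: [0.4181, -0.1692, 0.1663]
eef_rot: [2.22, 2.219, 0.001]
wrist_force: [0.0, 0.8, -0.6]
width: 0.0278
finger_force: 10.0
```

```bash
python3 - <<'E'
from plan import *
plan([(.577,-.248,.164,-.035,7),(.577,-.248,.091,-.035,5)])
E
```

```text
t 28.83 at [ 0.4181 -0.1692  0.1663] w 0.0278 F [ 0.   0.8 -0.6]
7x [-0.0109, 0.0229, 0.0004, 0.004, 0.003, 0.057] |d| 0.0253
5x [0.0, 0.0, 0.0146, 0.0, 0.0, 0.0] |d| 0.0146
```

The fingers closed just as the lift began, so I'll carry the vial over the tray and check how it hangs.

play_rows --rows '[[[-0.0109, 0.0229, 0, 0, 0, 0.057], [-0.0109, 0.0229, 0, 0, 0, 0.057], [-0.0109, 0.0229, 0, 0, 0, 0.057], [-0.0109, 0.0229, 0, 0, 0, 0.057], [-0.0109, 0.0229, 0, 0, 0, 0.057], [-0.0109, 0.0229, 0, 0, 0, 0.057], [-0.0109, 0.0229, 0, 0, 0, 0.057], [0, 0, 0, 0, 0, 0], [0, 0, 0, 0, 0, 0]]]'

```text
time_s: 29.58
position: [0.5767, -0.2475, 0.1631]
eef_rot: [-2.258, -2.18, 0.001]
wrist_force: [-0.1, 1.7, -0.9]
width: 0.0274
finger_force: 10.0
```

```bash
python3 - <<'E'
from plan import *
plan([(.577,-.248,.1,-.035,4)])
from h import *
s=arm.get_image("side"); c=proj(s,[.577,-.248,.1])[0].astype(int); a=c-[40,30]
cv2.imwrite("pics/v1.png",cv2.resize(s["frame"][a[1]:a[1]+75,a[0]:a[0]+80,::-1],None,fx=7,fy=7,interpolation=cv2.INTER_CUBIC))
for z in(.075,.08,.09): print(z,((proj(s,[.577,-.248,z])[0]-a)*7).round())
E
```

```text
t 29.58 at [ 0.5767 -0.2475  0.1631] w 0.0274 F [-0.1  1.7 -0.9]
4x [-0.0001, 0.0001, 0.0158, -0.008, -0.005, -0.0] |d| 0.0158
0.075 [275. 281.]
0.08 [277. 268.]
0.09 [281. 241.]
```

View pics/v1.png

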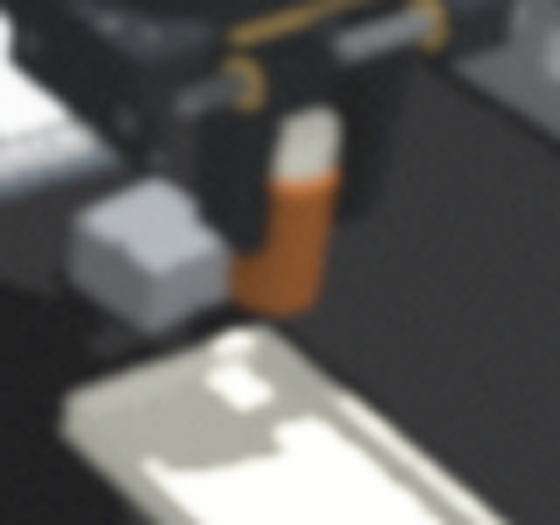

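The vial hangs upright, about 8 mm low in the grip (bottom near pixel (277,300)). I'll lower it carefully from TCP 0.105.

play_rows --rows '[[[0, 0, 0.015, 0, 0, 0], [0, 0, 0.015, 0, 0, 0], [0, 0, 0.015, 0, 0, 0], [0, 0, 0.012, 0, 0, 0], [0, 0, 0, 0, 0, 0], [0, 0, 0, 0, 0, 0]]]'

```text
time_s: 30.13
position: [0.5765, -0.2474, 0.1082]
eef_rot: [-2.259, -2.181, 0.0]
wrist_force: [-0.1, -0.1, -0.4]
width: 0.0278
finger_force: 10.0
```

play_rows --rows '[[[0, 0, 0.001, 0, 0, 0], [0, 0, 0.001, 0, 0, 0], [0, 0, 0.001, 0, 0, 0], [0, 0, 0, 0, 0, 0]]]'

```text
time_s: 30.47
position: [0.577, -0.2477, 0.1057]
eef_rot: [2.26, 2.182, 0.0]
wrist_force: [-0.4, -0.7, -0.9]
width: 0.0279
finger_force: 10.0
```

play_rows --rows '[[[0, 0, 0.001, 0, 0, 0], [0, 0, 0.001, 0, 0, 0], [0, 0, 0, 0, 0, 0]]]'

```text
time_s: 30.72
position: [0.5769, -0.2476, 0.1033]
eef_rot: [-2.26, -2.182, 0.0]
wrist_force: [-0.6, -0.5, 1.0]
width: 0.0275
finger_force: 10.0
```

play_rows --rows '[[[0, 0, 0.001, 0, 0, 0], [0, 0, 0.001, 0, 0, 0], [0, 0, 0, 0, 0, 0]]]'

```text
time_s: 30.97
position: [0.5769, -0.2476, 0.1012]
eef_rot: [-2.26, -2.182, 0.0]
wrist_force: [-0.0, -0.6, -1.0]
width: 0.0276
finger_force: 10.0
```

play_rows --rows '[[[0, 0, 0.001, 0, 0, 0], [0, 0, 0.001, 0, 0, 0], [0, 0, 0, 0, 0, 0]]]'

```text
time_s: 31.22
position: [0.5768, -0.2476, 0.0992]
eef_rot: [-2.26, -2.182, 0.0]
wrist_force: [-0.9, -0.8, -0.5]
width: 0.0275
finger_force: 10.0
```

play_rows --rows '[[[0, 0, 0.001, 0, 0, 0], [0, 0, 0, 0, 0, 0]]]'

```text
time_s: 31.38
position: [0.5769, -0.2476, 0.0983]
eef_rot: [-2.26, -2.182, 0.0]
wrist_force: [0.6, -1.6, -0.1]
width: 0.0274
finger_force: 10.0
```

play_rows --rows '[[[0, 0, 0.001, 0, 0, 0], [0, 0, 0, 0, 0, 0]]]'

```text
time_s: 31.55
position: [0.5769, -0.2476, 0.0973]
eef_rot: [-2.26, -2.182, 0.0]
wrist_force: [-0.8, -0.8, 0.1]
width: 0.0276
finger_force: 10.0
```

play_rows --rows '[[[0, 0, 0.001, 0, 0, 0], [0, 0, 0, 0, 0, 0]]]'

```text
time_s: 31.72
position: [0.5769, -0.2476, 0.0963]
eef_rot: [-2.26, -2.182, 0.0]
wrist_force: [-0.0, -0.1, -1.4]
width: 0.0274
finger_force: 10.0
```

play_rows --rows '[[[0, 0, 0.001, 0, 0, 0], [0, 0, 0, 0, 0, 0]]]'

```text
time_s: 31.88
position: [0.5769, -0.2476, 0.0952]
eef_rot: [-2.26, -2.182, 0.0]
wrist_force: [0.1, 0.6, 0.4]
width: 0.0274
finger_force: 10.0
```

play_rows --rows '[[[0, 0, 0.001, 0, 0, 0], [0, 0, 0, 0, 0, 0]]]'

```text
time_s: 32.05
position: [0.5769, -0.2476, 0.0942]
eef_rot: [-2.26, -2.182, 0.0]
wrist_force: [-0.0, -0.5, -0.9]
width: 0.0275
finger_force: 10.0
```

play_rows --rows '[[[0, 0, 0.001, 0, 0, 0], [0, 0, 0, 0, 0, 0]]]'

```text
time_s: 32.22
position: [0.5769, -0.2477, 0.0934]
eef_rot: [2.26, 2.182, -0.0]
wrist_force: [0.6, -0.5, -0.8]
width: 0.0277
finger_force: 10.0
```

play_rows --rows '[[[0, 0, 0.001, 0, 0, 0], [0, 0, 0, 0, 0, 0]]]'

```text
time_s: 32.38
position: [0.577, -0.2478, 0.0933]
eef_rot: [2.259, 2.182, -0.0]
wrist_force: [-2.4, 0.2, 5.6]
width: 0.0276
finger_force: 10.0
```

play_rows --rows '[[[0, 0, 0.001, 0, 0, 0], [0, 0, 0, 0, 0, 0]]]'

```text
time_s: 32.55
position: [0.577, -0.2479, 0.0929]
eef_rot: [2.259, 2.182, -0.0]
wrist_force: [-5.7, 1.2, 12.1]
width: 0.028
finger_force: 10.0
```

play_rows --rows '[[[0, 0, 0.001, 0, 0, 0], [0, 0, 0, 0, 0, 0]]]'

```text
time_s: 32.72
position: [0.577, -0.248, 0.0922]
eef_rot: [2.259, 2.182, -0.001]
wrist_force: [-6.1, 1.6, 14.5]
width: 0.0277
finger_force: 10.0
```

play_rows --rows '[[[0, 0, 0.0005, 0, 0, 0], [0, 0, 0, 0, 0, 0]]]'

```text
time_s: 32.88
position: [0.577, -0.2481, 0.0919]
eef_rot: [2.259, 2.182, -0.001]
wrist_force: [-6.8, 1.2, 15.0]
width: 0.0275
finger_force: 10.0
```

```bash
python3 - <<'E'
from h import *
s=arm.get_image("side"); c=proj(s,[.577,-.248,.04])[0].astype(int); a=c-[40,40]
cv2.imwrite("pics/v1b.png",cv2.resize(s["frame"][a[1]:a[1]+80,a[0]:a[0]+80,::-1],None,fx=7,fy=7,interpolation=cv2.INTER_CUBIC))
for z in(.004,.008,.065): print(z,((proj(s,[.577,-.248,z])[0]-a)*7).round())
E
```

```text
0.004 [270. 370.]
0.008 [271. 360.]
0.065 [292. 216.]
```

View pics/v1b.png

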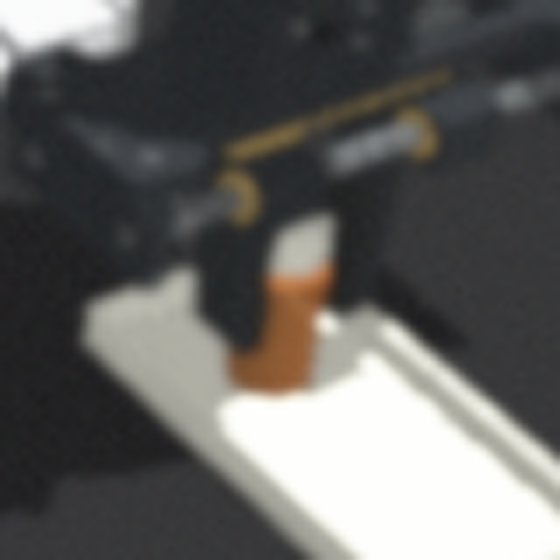

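The vial is on the tray floor, upright, bottom near (270,375) as expected. Next: release it and go to vial 2, with a longer closing time.

play_rows --rows '[[[0, 0, -0.002, 0, 0, 0], [0, 0, 0, 0, 0, 0]]]'

```text
time_s: 33.1
position: [0.5771, -0.2477, 0.0924]
eef_rot: [2.259, 2.182, 0.0]
wrist_force: [-0.0, 0.3, -1.2]
width: 0.0278
finger_force: 10.0
```

play_rows --rows '[[[0, 0, 0, 0, 0, 0], [0, 0, 0, 0, 0, 0], [0, 0, 0, 0, 0, 0], [0, 0, 0, 0, 0, 0]]]' --hand 0.05

```text
time_s: 33.43
position: [0.5769, -0.2476, 0.0917]
eef_rot: [-2.26, -2.182, 0.0]
wrist_force: [-0.4, 0.5, -1.2]
width: 0.0497
finger_force: 0.0
```

play_rows --rows '[[[0, 0, -0.01, 0, 0, 0], [0, 0, -0.025, 0, 0, 0], [0, 0, -0.03, 0, 0, 0], [0, 0, -0.02, 0, 0, 0], [0, 0, 0, 0, 0, 0]]]'

```text
time_s: 33.85
position: [0.5782, -0.2484, 0.1824]
eef_rot: [2.254, 2.177, 0.003]
wrist_force: [0.2, 0.9, 0.9]
width: 0.0502
finger_force: 0.0
```

```bash
python3 - <<'E'
from plan import *
plan([(.372,-.3092,.17,0,9),(.372,-.3092,.084,0,5)])
E
```

```text
t 33.85 at [ 0.5782 -0.2484  0.1824] w 0.0502 F [0.2 0.9 0.9]
9x [-0.0072, -0.0228, 0.0013, 0.009, 0.006, -0.044] |d| 0.0239
5x [0.0, 0.0, 0.0172, 0.0, 0.0, 0.0] |d| 0.0172
```

play_rows --rows '[[[-0.0072, -0.0228, 0.0012, 0, 0, -0.044], [-0.0072, -0.0228, 0.0012, 0, 0, -0.044], [-0.0072, -0.0228, 0.0012, 0, 0, -0.044], [-0.0072, -0.0228, 0.0012, 0, 0, -0.044], [-0.0072, -0.0228, 0.0012, 0, 0, -0.044], [-0.0072, -0.0228, 0.0012, 0, 0, -0.044], [-0.0072, -0.0228, 0.0012, 0, 0, -0.044], [-0.0072, -0.0228, 0.0012, 0, 0, -0.044], [-0.0072, -0.0228, 0.0012, 0, 0, -0.044], [0, 0, 0, 0, 0, 0], [0, 0, 0, 0, 0, 0], [0, 0, 0, 0, 0, 0]]]'

```text
time_s: 34.85
position: [0.3709, -0.3083, 0.1662]
eef_rot: [2.222, 2.22, 0.0]
wrist_force: [0.6, -0.2, 0.5]
width: 0.0504
finger_force: 0.0
```

```bash
python3 - <<'E'
from plan import *
plan([(.372,-.3092,.084,0,5)])
from h import *
s=arm.get_image("side"); c=proj(s,[.54,-.27,.04])[0].astype(int); a=c-[90,50]
cv2.imwrite("pics/v2.png",cv2.resize(s["frame"][a[1]:a[1]+110,a[0]:a[0]+150,::-1],None,fx=5,fy=5,interpolation=cv2.INTER_CUBIC))
E
```

```text
t 34.85 at [ 0.3709 -0.3083  0.1662] w 0.0504 F [ 0.6 -0.2  0.5]
5x [-0.0002, 0.0002, 0.0164, 0.001, 0.0, -0.002] |d| 0.0164
```

View pics/v2.png

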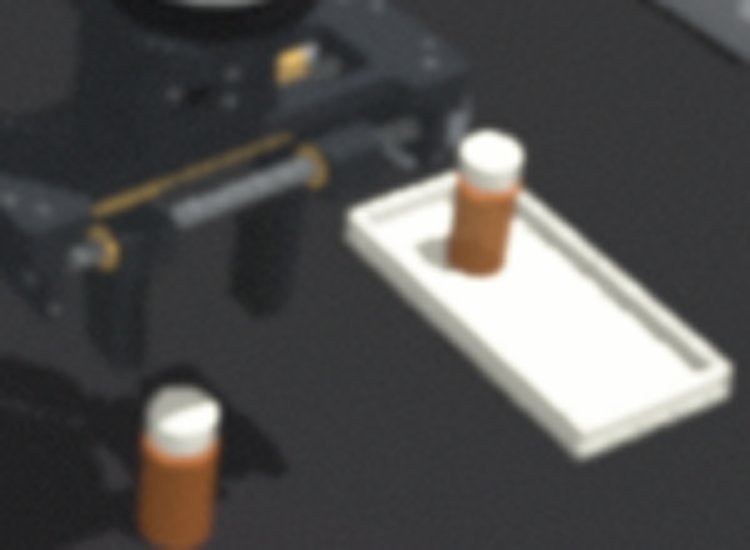

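Vial 1 stands upright in the long tray, and vial 2 is between the finger lines. Now I'll grasp it.

play_rows --rows '[[[-0.0002, 0.0002, 0.0164, 0, 0, 0], [-0.0002, 0.0002, 0.0164, 0, 0, 0], [-0.0002, 0.0002, 0.0164, 0, 0, 0], [-0.0002, 0.0002, 0.0164, 0, 0, 0], [-0.0002, 0.0002, 0.016, 0, 0, 0], [0, 0, 0, 0, 0, 0], [0, 0, 0, 0, 0, 0]]]'

```text
time_s: 35.48
position: [0.372, -0.309, 0.0843]
eef_rot: [-2.22, -2.221, -0.0]
wrist_force: [-0.5, 0.7, -0.1]
width: 0.0504
finger_force: 0.0
```

play_rows --rows '[[[0, 0, 0, 0, 0, 0], [0, 0, 0, 0, 0, 0], [0, 0, 0, 0, 0, 0], [0, 0, 0, 0, 0, 0], [0, 0, 0, 0, 0, 0], [0, 0, 0, 0, 0, 0], [0, 0, 0, 0, 0, 0], [0, 0, 0, 0, 0, 0], [0, 0, 0, 0, 0, 0], [0, 0, 0, 0, 0, 0]]]' --hand 0.015 --force 10

```text
time_s: 36.32
position: [0.3717, -0.3096, 0.0852]
eef_rot: [2.221, 2.22, -0.0]
wrist_force: [-1.1, 0.7, 6.6]
width: 0.0276
finger_force: 10.0
```

play_rows --rows '[[[0, 0, -0.02, 0, 0, 0], [0, 0, -0.03, 0, 0, 0], [0, 0, -0.03, 0, 0, 0], [0, 0, 0, 0, 0, 0], [0, 0, 0, 0, 0, 0]]]'

```text
time_s: 36.73
position: [0.3717, -0.3097, 0.1655]
eef_rot: [2.22, 2.219, -0.001]
wrist_force: [-1.2, 0.2, -0.8]
width: 0.0277
finger_force: 10.0
```

```bash
python3 - <<'E'
from plan import *
plan([(.5745,-.318,.165,-.035,8),(.5745,-.318,.093,-.035,5)])
E
```

```text
t 36.73 at [ 0.3717 -0.3097  0.1655] w 0.0277 F [-1.2  0.2 -0.8]
8x [-0.0006, 0.0254, 0.0001, 0.002, 0.003, 0.049] |d| 0.0254
5x [0.0, 0.0, 0.0144, 0.0, 0.0, 0.0] |d| 0.0144
```

play_rows --rows '[[[-0.0006, 0.0254, 0, 0, 0, 0.049], [-0.0006, 0.0254, 0, 0, 0, 0.049], [-0.0006, 0.0254, 0, 0, 0, 0.049], [-0.0006, 0.0254, 0, 0, 0, 0.049], [-0.0006, 0.0254, 0, 0, 0, 0.049], [-0.0006, 0.0254, 0, 0, 0, 0.049], [-0.0006, 0.0254, 0, 0, 0, 0.049], [-0.0006, 0.0254, 0, 0, 0, 0.049], [0, 0, 0, 0, 0, 0], [0, 0, 0, 0, 0, 0]]]'

```text
time_s: 37.57
position: [0.5746, -0.3168, 0.1622]
eef_rot: [-2.256, -2.182, 0.001]
wrist_force: [-0.5, -0.7, -0.8]
width: 0.0279
finger_force: 10.0
```

play_rows --rows '[[[0, 0, 0.0144, 0, 0, 0], [0, 0, 0.0144, 0, 0, 0], [0, 0, 0.0144, 0, 0, 0], [0, 0, 0.0144, 0, 0, 0], [0, 0, 0.01, 0, 0, 0], [0, 0, 0, 0, 0, 0], [0, 0, 0, 0, 0, 0]]]'

```text
time_s: 38.15
position: [0.574, -0.3174, 0.0966]
eef_rot: [-2.259, -2.181, 0.0]
wrist_force: [-0.1, 0.8, -0.9]
width: 0.0277
finger_force: 10.0
```

play_rows --rows '[[[0, 0, 0.001, 0, 0, 0], [0, 0, 0.001, 0, 0, 0], [0, 0, 0, 0, 0, 0]]]'

```text
time_s: 38.4
position: [0.5747, -0.3174, 0.0954]
eef_rot: [2.259, 2.182, 0.0]
wrist_force: [0.1, -0.1, -0.8]
width: 0.0274
finger_force: 10.0
```

play_rows --rows '[[[0, 0, 0.001, 0, 0, 0], [0, 0, 0.001, 0, 0, 0], [0, 0, 0, 0, 0, 0]]]'

```text
time_s: 38.65
position: [0.5746, -0.3173, 0.0928]
eef_rot: [-2.259, -2.182, 0.0]
wrist_force: [0.4, 1.0, -0.5]
width: 0.0276
finger_force: 10.0
```

play_rows --rows '[[[0, 0, 0.001, 0, 0, 0], [0, 0, 0.001, 0, 0, 0], [0, 0, 0, 0, 0, 0]]]'

```text
time_s: 38.9
position: [0.5745, -0.3173, 0.0907]
eef_rot: [-2.259, -2.182, 0.0]
wrist_force: [1.3, -0.6, -0.1]
width: 0.0272
finger_force: 10.0
```

play_rows --rows '[[[0, 0, 0.001, 0, 0, 0], [0, 0, 0, 0, 0, 0]]]'

```text
time_s: 39.07
position: [0.5745, -0.3173, 0.0897]
eef_rot: [-2.259, -2.182, 0.0]
wrist_force: [-0.8, -0.4, -0.7]
width: 0.0273
finger_force: 10.0
```

play_rows --rows '[[[0, 0, 0.001, 0, 0, 0], [0, 0, 0, 0, 0, 0]]]'

```text
time_s: 39.23
position: [0.5747, -0.3174, 0.0893]
eef_rot: [2.259, 2.182, 0.0]
wrist_force: [-1.1, -0.1, 2.6]
width: 0.0277
finger_force: 10.0
```

Contact at 0.0893, where I expected it. Release and retreat.

play_rows --rows '[[[0, 0, 0, 0, 0, 0], [0, 0, 0, 0, 0, 0], [0, 0, 0, 0, 0, 0], [0, 0, 0, 0, 0, 0]]]' --hand 0.05

```text
time_s: 39.57
position: [0.5746, -0.3173, 0.0888]
eef_rot: [-2.26, -2.182, 0.0]
wrist_force: [-0.4, -1.1, 0.6]
width: 0.05
finger_force: 0.0
```

play_rows --rows '[[[0, 0, -0.01, 0, 0, 0], [0, 0, -0.025, 0, 0, 0], [0, 0, -0.03, 0, 0, 0], [0, 0, -0.03, 0, 0, 0], [0, -0.02, -0.02, 0, 0, 0], [0, -0.03, 0, 0, 0, 0], [0, -0.03, 0, 0, 0, 0], [0, -0.03, 0, 0, 0, 0], [0, -0.03, 0, 0, 0, 0], [0, 0, 0, 0, 0, 0], [0, 0, 0, 0, 0, 0], [0, 0, 0, 0, 0, 0]]]'

```text
time_s: 40.57
position: [0.4353, -0.3128, 0.2047]
eef_rot: [2.259, 2.181, 0.0]
wrist_force: [0.2, 0.1, -1.0]
width: 0.0501
finger_force: 0.0
```

```bash
python3 - <<'E'
from h import *
s=arm.get_image("side");t=arm.get_image("top")
f=lambda i,a,k:cv2.resize(i["frame"][a[1]:a[1]+a[3],a[0]:a[0]+a[2],::-1],(a[2]*k,a[3]*k),interpolation=cv2.INTER_CUBIC)
A=f(s,(240,140,220,160),3);B=f(t,(165,115,275,65),2)
B=cv2.copyMakeBorder(B,0,0,0,660-550,cv2.BORDER_CONSTANT);cv2.imwrite("pics/end.png",np.vstack([A,B])[:600])
for n,P,g in(("wide top?",NARROW,[.629,-.028,-.095,.016]),):
    for v in([s],[t],[s,t]): print(n,fit(v,P,g if len(v)==2 else g,lo=150,hi=250))
E
```

```text
wide top? (array([0.55651595, 0.03003471, 0.09324096, 0.03509148]), np.float64(92.29662710495964))
wide top? (array([ 0.59228199, -0.02097323,  0.01913366,  0.11859785]), np.float64(207.39467170319108))
wide top? (array([ 0.61071697, -0.02374909, -0.05384374,  0.02287548]), np.float64(605.912352249135))
```

View pics/end.png

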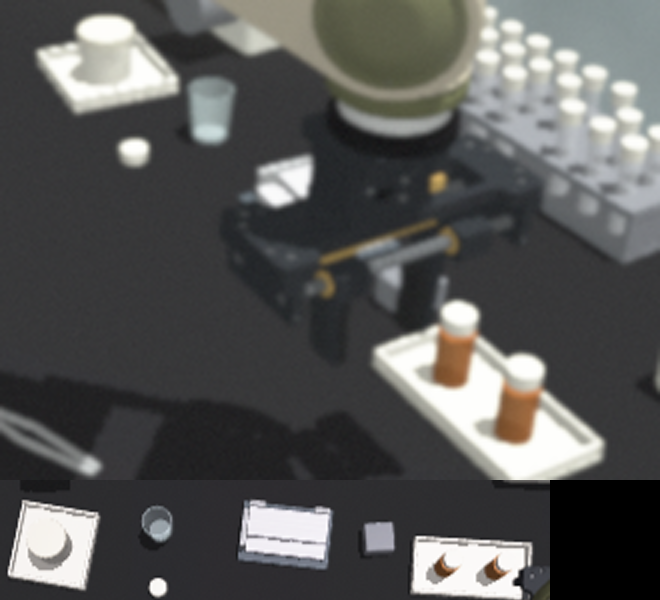

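Both vials stand in the long tray and the jar is in the square tray. The beaker is where it was, and the plates are stacked in the corner. The plate re-fit in this last check is meaningless because the arm hides the stack in the side view. The earlier unobstructed pictures and the push forces show it snug.

```bash
python3 -c "
from plant import arm
print(arm.sign_off())"
```

```text
the job is handed in; nothing more can be done
None
```

I handed the job in at about 41 s: the plates are stacked and pushed against both fences, the jar and both vials stand upright in their trays, and the beaker was not touched. I have not seen a verdict from the judging.

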